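# Lock the bench spindle

### The job

Lock the small steel spindle fixture on the bench: push the upright peg to turn the slotted disc until its slot lines up with the bar (either end of the slot may face the bar), then push the bar by its upright tab through the disc until its nose is fully home in the keeper on the far side. Do not lift the bar out of its channel, and leave the tools and other things lying around where they are.

Things in the scene. Friction and masses are not known exactly. Their poses are not given: they have to be found in the camera images.
- lock_base: Aluminium base plate of the spindle fixture, fixed to the bench, 10 mm thick. Its origin is on the bench surface right under the disc's axis; z up, y along the bar's path in the direction of pushing, x across it. Under the disc it is 124 mm wide (y -63 to 107 mm); a 60 mm wide tail runs on to y = -263 mm.
- guide_mouth (a point): End, next to the disc, of the open-topped steel guide channel that the bar lies in, mid-width on its floor, 17 mm above the bench, at lock_base y = -58 mm. The channel runs from there to y = -258 mm: 17 mm wide inside, 29 mm over its two cheeks, whose tops are 27 mm above the bench.
- keeper_stop (a point): Middle of the closed back of the keeper, the stop for the bar's nose, at lock_base y = 85 mm, 24 mm above the bench. The keeper is a steel pocket open at the top and towards the disc, y = 58 to 95 mm, 19 mm wide inside, 43 mm outside, top 36 mm above the bench.
- lock_disc (a joint): Disc angle about the vertical axis at lock_base's origin, counter-clockwise from above positive, limits -0.35 and 3.49 rad. The slot is lined up with the bar at 0 and also at pi (3.14). Starts between 0.5 and 2.64; stays where it is left (friction 0.06 N m, light damping). At angle q the peg stands 34 mm from the axis towards (cos q, sin q) in lock_base's x, y.
- disc_slot (a point): Centre of the slot's floor in the locking disc, on the disc's axis, 16.5 mm above the bench; its y axis runs along the slot. The steel disc is 100 mm across, its top 34.5 mm above the bench; the slot is 20 mm wide, 18 mm deep and goes right across the diameter, open at both ends.
- peg_top (a point): Top centre of the upright steel peg on the disc, 79.5 mm above the bench; the peg is round, 14 mm in diameter (18 mm in its lowest 4 mm) and 45 mm tall, fixed on the disc's top. It is at right angles to the slot.
- lock_bar: Loose steel bar, about 0.2 kg, 170 mm long, 14 mm wide and high, in the guide channel, underside 17 mm above the bench. Origin: centre of its underside; y points to the nose, parallel to lock_base's y. Slides with friction (1 to 3 N), stays where it is left; its nose starts 10 to 30 mm short of the disc's rim, which blocks it while the slot is not lined up.
- bar_nose (a point): Foremost point of the bar's rounded nose, at half its height, 85 mm ahead of lock_bar's origin. Fully home, it stands at lock_base y = 85 mm.
- bar_tab (a point): Point on the rear face of the upright tab at the bar's rear end, which is the face to push on, 32 mm above the bar's underside (49 mm above the bench). The tab is 26 mm wide across the bar, 12 mm thick along it, and reaches from 31 to 67 mm above the bench.
- tweezers: Loose bystander, bright steel tweezers, 126 mm long, lying on the bench; leave it alone. Origin at the centre of its underside.
- driver_fine: Loose bystander, thin black precision screwdriver, 125 mm long, lying on the bench; leave it alone. Origin at the centre of its underside.
- wick_reel: Loose bystander, small blue flat reel of copper braid, 43 mm across, lying on the bench; leave it alone. Origin at the centre of its underside.
- tape_black: Loose bystander, roll of black tape, 55 mm across, lying on the bench; leave it alone. Origin at the centre of its underside.
- solder_spool: Loose bystander, clear spool with a rest of solder wire, 45 mm across, 38 mm high, lying on the bench; leave it alone. Origin at the centre of its underside.
- usb_charger: Loose bystander, white charger block, 75 x 42 x 22 mm, lying on the bench; leave it alone. Origin at the centre of its underside.
- side_cutter: Loose bystander, red-handled side cutters, 130 mm long, lying on the bench; leave it alone. Origin at the centre of its underside.

How it is judged:
On the way, in this order (a step that is already met when the one before it is completed fails the run):
1. the disc's slot is lined up with the bar (within 0.2 rad) while the bar's nose is still outside the slot (angle between the y axis of disc_slot and the y axis of lock_base, either way round below 0.2 rad and y of bar_nose in the frame of lock_base below -0.035 m), for 0.1 s.
2. the bar's nose has come out of the far side of the disc (y of bar_nose in the frame of lock_base above 0.052 m).
At the end, for the whole second after the job is handed in: The bar lies flat through the disc's slot at rest, its nose in the keeper within 5 mm of the keeper's back (and within 6 mm of the middle), the disc at rest with its slot along the bar (0.12 rad) (angle between the y axis of disc_slot and the y axis of lock_base, either way round below 0.12 rad and y of bar_nose in the frame of lock_base above 0.08 m and x of bar_nose in the frame of lock_base between -0.006 and 0.006 m and z of bar_nose in the frame of lock_base below 0.03 m and z of lock_bar in the frame of lock_base below 0.022 m and linear speed of lock_bar below 0.01 m/s and velocity of joint lock_disc between -0.05 and 0.05 rad/s); the robot touches nothing.
It fails at once if the bar is lifted more than 8 mm or tipped (z of lock_bar in the frame of lock_base above 0.025 m or z of bar_nose in the frame of lock_base above 0.034 m or angle between lock_bar's own z axis and vertical above 0.15 rad).
It fails at once if a bystander is moved more than 20 mm (distance of any of tweezers, driver_fine, wick_reel, tape_black, solder_spool, usb_charger, side_cutter from where it was at the start of the episode above 0.02 m).
It also fails if it takes over 64 s, if anything falls off the work surface, if the arm or the gripper's body presses on something with over 40 N, if the wrist force passes 120 N, or if a joint passes its speed limit or range.

### The arm

A 7-joint arm with a two-finger parallel gripper is mounted at the origin on a cart in front of the work surface, level with it; the furniture and walls round the work are solid. World frame = base frame: x ahead of the robot, y to its left, z up, the work surface at z = 0. Lengths are in m, angles in rad, forces in N, time in s.
With the tool pointing down it reaches from about 0.4 to 0.875 m from the base axis. Payload 19.3 kg.
Tool frame: the origin (TCP) lies at the very end of the fingers, on their centre line; the grasp point (between the pads) lies 19 mm behind it; z points along the fingers, y is the line along which they close (so a half turn about z gives the same grasp; the last joint's range is limited). The gripper opens to 85 mm and grips with 20 to 120 N. Pads are 22 mm wide; open, the fingers measure 114 mm over their backs; the gripper's body (76 mm by 85 mm) begins 54 mm behind the grasp point. The pads swing forward as they close: fully open they stand 13 mm farther back than shut.
Start: joints at [1.192, 0.521, -0.036, 1.599, 0.021, 1.021, -0.113], TCP at [0.19, -0.595, 0.231] pointing down, gripper open.
Joint ranges: [-2.91, 2.91], [-0.3, 2.13], [-1.5, 1.42], [0.17, 2.43], [-1.26, 4.41], [0.16, 1.93], [-2.52, 2.52]. Speed limits (rad/s): [1.89, 1.89, 2.39, 2.39, 3.01, 3.01, 3.01].

### API

Orientations are given as [roll, pitch, yaw] about the fixed x, y, z axes, in that order (R = Rz(yaw) Ry(pitch) Rx(roll)).
In Python, from workcell import bot gives the robot as it stands.
- The arm moves only by the shell command python3 -m crank 'ROWS' [FORCE]. ROWS is a JSON object of lists of equal length, an entry for each row: "travel": the shift along the world's x, y, z in cm, a list of three; "turn": the turn, a rotation vector about the world's x, y, z in degrees, a list of three; "gripper": the closure, from 0 (fully open) to 1 (shut). A call has exactly 5 rows; each row is the pose to reach, as a shift and turn from the pose commanded when the call began; what a row does not reach only later rows make up. A row lasts 1/10 s, in which the tool goes at most 50 mm and 8.59 degrees, less where a joint would pass 70% of its speed; a pose out of reach is approached as far as the arm can. A call with a gripper value outside its range is refused whole. The fingers move at their own pace and stop on an object; FORCE is the grip in N (left out, the last holds). Time passes only in rows, so rows that repeat a pose let the fingers close, or fill a call up. It gives the time, the measured TCP pose, the force, the opening and the grip force at its end, in the units of the state.
- bot.observe(): the state, without advancing time (a new reading comes with each control period).
- bot.grab_frame(name): name is "scene" or "top"; returns a dict with "pixels" (400x640x3 uint8, red, green, blue), "fx", "fy", "cx", "cy" (pixels), "extrinsics" (4x4, takes a point from world to camera coordinates). Camera axes: x right, y down, z forward; pixel columns grow to the right and rows downward; lengths in m; the calibration is good to about 2 mm. A picture is of the moment at which its call begins. There is no depth.
- bot.job_done(): hands the job in; it is judged then, once.
The state is a dict: "clock": time; "qpos": joint angles; "qd": joint speeds; "joint_efforts": joint torques, N m; "position": TCP position; "tool_rot": TCP orientation; "force": force on the tool from outside, world axes, zero at the start; "moment": the same for the moment, N m; "grip_width": finger opening in m; "finger_force": force on a finger pad.
Only numpy, scipy, OpenCV 4.12 (cv2) and the standard library are available. Lean on these libraries where they do the work, as an engineer would, in place of code of your own. Each camera call takes 0.05 s, during which the arm holds its last target. There are 200 camera calls.

## Working session

There is one attempt and no reset: what is moved stays moved. The work goes in short steps, Python scripts to look and compute and a shell command to move; the robot and the scene stay as the last step left them, time stands still between calls to the robot, and variables do not carry over. Pictures are saved under pics/ and viewed, at most 10 in all, crops included, and the job is handed in when it is done.

```bash
mkdir -p pics; ls
python3 - <<'E'
from workcell import bot
import cv2,json,numpy as np
for n in("scene","top"):
    f=bot.grab_frame(n);cv2.imwrite(f"pics/{n}0.png",f["pixels"][:,:,::-1]);print(n,f["fx"],f["fy"],f["cx"],f["cy"],np.round(f["extrinsics"],4).tolist())
s=bot.observe();print(s)
E
```

```text
pics
scene 382.68321479287556 382.68321479287556 315.98633869262625 197.24007510873537 [[-0.5596, -0.8288, 0.0054, 0.3348], [-0.6059, 0.4046, -0.6849, 0.3377], [0.5654, -0.3865, -0.7286, 1.088], [0.0, 0.0, 0.0, 1.0]]
top 429.473156880397 429.473156880397 323.4082089359238 203.1913024583521 [[-0.0169, -0.9997, 0.0151, 0.0518], [-0.9978, 0.0159, -0.065, 0.4753], [0.0648, -0.0162, -0.9978, 1.5711], [0.0, 0.0, 0.0, 1.0]]
{'clock': 0.1, 'qpos': array([ 1.19179504,  0.52197043, -0.03634185,  1.59993404,  0.02121184,
        1.02109456, -0.11278258]), 'qd': array([ 5.58943022e-05, -1.64059214e-03,  1.08438014e-03, -2.64009226e-04,
        1.32618361e-03,  9.79694770e-04,  3.85695297e-04]), 'joint_efforts': array([ 4.63025630e-03, -9.28492928e+01,  1.98507518e+00, -3.70537162e+01,
        1.83204201e-02,  5.31508660e-03,  1.99650532e-05]), 'position': array([ 0.18983171, -0.59516441,  0.23077921]), 'tool_rot': array([-3.14057432e+00,  7.36510429e-05,  3.08826156e-01]), 'force': array([-0.13316101,  0.01404048, -0.32979004]), 'moment': array([-0.03038613, -0.02597773,  0.01613886]), 'finger_force': 0.0, 'grip_width': 0.08551551733584964}
```

View pics/scene0.png

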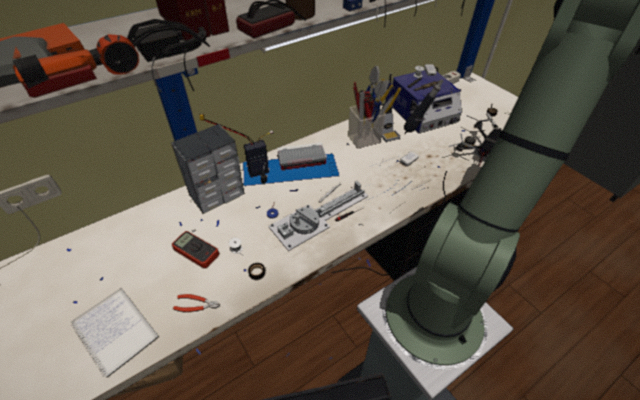

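View pics/top0.png

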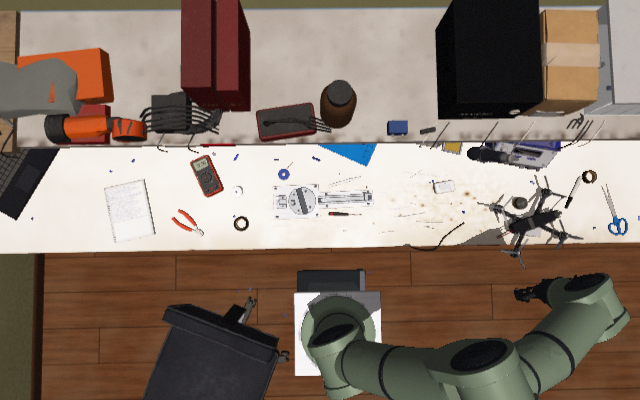

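Both views show the fixture: in the top view the disc is near (303,201), the keeper at left (280,202) and the channel and tab at right (345–372,198). In the scene view the disc is near (307,222). The bar is pushed toward world +y. I'll enlarge both.

Run:
```python
import cv2,numpy as np
a=cv2.imread("pics/top0.png")[172:228,265:385];b=cv2.imread("pics/scene0.png")[175:252,260:380]
A=cv2.resize(a,None,fx=6,fy=6,interpolation=cv2.INTER_CUBIC);cv2.imwrite("pics/ct.png",A)
cv2.imwrite("pics/cs.png",cv2.resize(b,None,fx=6,fy=6,interpolation=cv2.INTER_CUBIC))
```

```text
(no output)
```

View pics/ct.png

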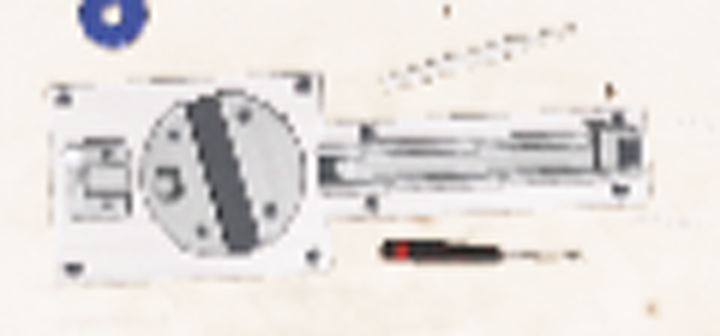

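View pics/cs.png

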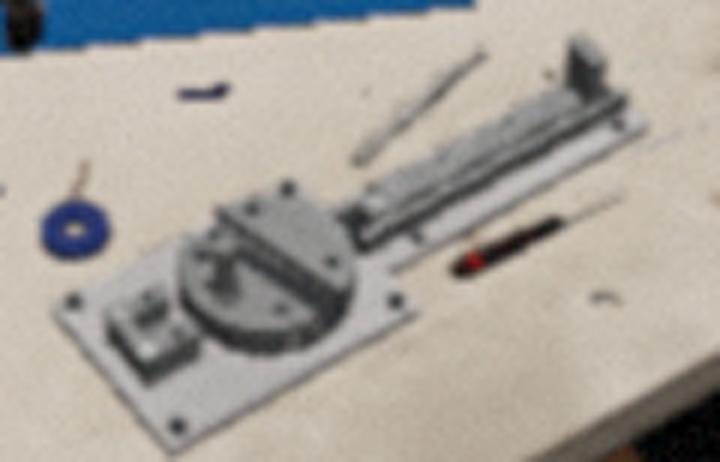

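The top crop shows the slot tilted, with ends at crop px (205,100) and (243,250). The peg is on the keeper side at about (168,184), and the plate screws are at (63,97), (303,84), (73,268) and (312,257). The tab is at about (620,150). The scene crop shows the same four screws at (73,301), (288,188), (178,427) and (397,301), and the tab top at (586,45).

```bash
cat > h.py <<'E'
import cv2,numpy as np
K={"scene":(382.683,315.986,197.240),"top":(429.473,323.408,203.191)}
E={"scene":[[-0.5596,-0.8288,0.0054,0.3348],[-0.6059,0.4046,-0.6849,0.3377],[0.5654,-0.3865,-0.7286,1.088]],
"top":[[-0.0169,-0.9997,0.0151,0.0518],[-0.9978,0.0159,-0.065,0.4753],[0.0648,-0.0162,-0.9978,1.5711]]}
def P(n):
    f,cx,cy=K[n];return np.array([[f,0,cx],[0,f,cy],[0,0,1]])@np.array(E[n])
def plane(n,p,z):
    M=P(n);H=np.c_[M[:,0],M[:,1],M[:,2]*z+M[:,3]];q=np.linalg.solve(H,[p[0],p[1],1]);return q[:2]/q[2]
def tri(t,s):
    X=cv2.triangulatePoints(P("top"),P("scene"),np.array(t,float).reshape(2,1),np.array(s,float).reshape(2,1)).ravel();return X[:3]/X[3]
def proj(n,X):
    q=P(n)@np.r_[X,1];return q[:2]/q[2]
ct=lambda p:(np.array(p)+.5)/6-.5+[265,172]
cs=lambda p:(np.array(p)+.5)/6-.5+[260,175]
E
cat > m.py <<'E'
from h import *
def dark(n,c,r):
    g=cv2.imread(f"pics/{n}0.png",0).astype(float);x,y=np.round(c).astype(int);w=g[y-r:y+r+1,x-r:x+r+1]
    w=np.clip(np.median(w)-15-w,0,None);Y,X=np.mgrid[y-r:y+r+1,x-r:x+r+1];return np.array([(w*X).sum(),(w*Y).sum()])/w.sum()
S=[]
for a,b in [((63,97),(73,301)),((303,84),(288,188)),((73,268),(178,427)),((312,257),(397,301))]:
    t=dark("top",ct(a),1);s=dark("scene",cs(b),1);X=tri(t,s);S.append(X);print(np.round(X*1e3,1),np.round(1e3*plane("top",t,.011),1),np.round(1e3*plane("scene",s,.011),1))
S=np.array(S);T=[plane("top",ct(a),.011) for a in((63,97),(303,84),(73,268),(312,257))]
d=(S[0]-S[1]+S[2]-S[3])[:2];print("axis dir",np.degrees(np.arctan2(d[1],d[0])),"spacings",np.linalg.norm(S[0]-S[1]),np.linalg.norm(S[0]-S[2]))
u=d/np.linalg.norm(d);print("origin from screws",1e3*(S.mean(0)[:2]-.022*u))
c=plane("top",ct((223,172)),.0345);print("disc c",1e3*c, "scene",1e3*plane("scene",cs((267,266)),.0345))
e1=plane("top",ct((205,100)),.03);e2=plane("top",ct((243,250)),.03);print("slot",1e3*e1,1e3*e2,1e3*(e1+e2)/2,np.degrees(np.arctan2(*(e1-e2)[::-1])))
print("tab top", tri(ct((627,150)),cs((588,50)))*1e3)
E
python3 m.py
```

```text
[535.8 221.5  12.7] [535.6 221.1] [537.7 221.7]
[542.5  74.1  10.9] [542.4  74. ] [542.5  74.3]
[431.7 217.8  11. ] [431.7 217.8] [431.7 217.8]
[435.9  70.4  12.6] [435.9  70.2] [437.2  69.8]
axis dir 92.11163421188533 spacings 0.1475631111204586 0.1041482590062497
origin from screws [487.29378627 123.98309943]
disc c [486.81141211 123.11441094] scene [482.60808152 126.61939431]
slot [531.38253342 133.65076462] [439.37233791 111.7568526 ] [485.37743566 122.70380861] 13.384673084384215
tab top [ 497.05966522 -117.17692541   58.64417056]
```

The screws triangulate to z of about 11–12 mm, with spacing 148 × 104 mm, which is plausible for the plate. So the origin is about (0.487, 0.1235), the axis direction is 92.1° and q is about 101°, which puts the peg near (0.479, 0.157). I'll check that against the images while I start moving.

```bash
python3 - <<'E'
from h import *
for z in(.0345,.0795):
    X=[.479,.1566,z]
    print(z,"top crop",(proj("top",X)-[265,172]+.5)*6-.5,"scene crop",(proj("scene",X)-[260,175]+.5)*6-.5)
E
python3 -m crank '{"travel":[[4,3,0],[8,6,0],[12,9,0],[16,12,0],[20,15,0]],"turn":[[0,0,-3.2],[0,0,-6.4],[0,0,-9.6],[0,0,-12.8],[0,0,-15.6]],"gripper":[0,0,0,0,0]}' 30
python3 -m crank '{"travel":[[1.2,4.8,0],[2.4,9.6,0],[3.6,14.4,0],[4.8,19.2,0],[6,24,0]],"turn":[[0,0,0],[0,0,0],[0,0,0],[0,0,0],[0,0,0]],"gripper":[0,0,0,0,0]}'
```

```text
0.0345 top crop [168.01766824 185.69679089] scene crop [225.06472334 293.21094724]
0.0795 top crop [163.70753619 180.62233823] scene crop [222.51832294 240.31537931]
clock: 0.6
position: [0.3912, -0.4439, 0.2312]
tool_rot: [-3.141, 0.0, 0.034]
force: [0.8, -1.6, 0.2]
grip_width: 0.085
finger_force: 0.0
clock: 1.1
position: [0.4499, -0.2035, 0.2312]
tool_rot: [-3.142, 0.0, 0.036]
force: [1.0, 0.1, 0.9]
grip_width: 0.0853
finger_force: 0.0
```

The predicted peg base matches both images to within about 2 px of the crop. Moving above the peg.

```bash
python3 -m crank '{"travel":[[0.5,4.8,0],[1,9.6,0],[1.5,14.4,0],[2,19.2,0],[2.4,24,0]],"turn":[[0,0,0],[0,0,0],[0,0,0],[0,0,0],[0,0,0]],"gripper":[0,0,0,0,0]}'
python3 -m crank '{"travel":[[0.2,4,-2],[0.4,8,-4],[0.5,12,-6],[0.5,12,-9],[0.5,12,-11]],"turn":[[0,0,0],[0,0,0],[0,0,0],[0,0,0],[0,0,0]],"gripper":[0,0,0,0,0]}'
python3 - <<'E'
from workcell import bot
import cv2,numpy as np
f=bot.grab_frame("top")["pixels"];g=bot.grab_frame("scene")["pixels"]
a=cv2.resize(f[160:240,255:355],None,fx=4,fy=4,interpolation=2);b=cv2.resize(g[150:260,250:350],None,fx=4,fy=4,interpolation=2)
w=np.zeros((440,800,3),np.uint8);w[:320,:400]=a;w[:,400:]=b;cv2.imwrite("pics/p5.png",w[:,:,::-1])
E
```

```text
clock: 1.6
position: [0.4737, 0.0365, 0.2313]
tool_rot: [3.142, -0.0, 0.036]
force: [0.7, 0.6, 0.5]
grip_width: 0.0851
finger_force: 0.0
clock: 2.1
position: [0.478, 0.1557, 0.1194]
tool_rot: [3.141, 0.002, 0.039]
force: [0.4, 0.2, 0.9]
grip_width: 0.0855
finger_force: 0.0
```

View pics/p5.png

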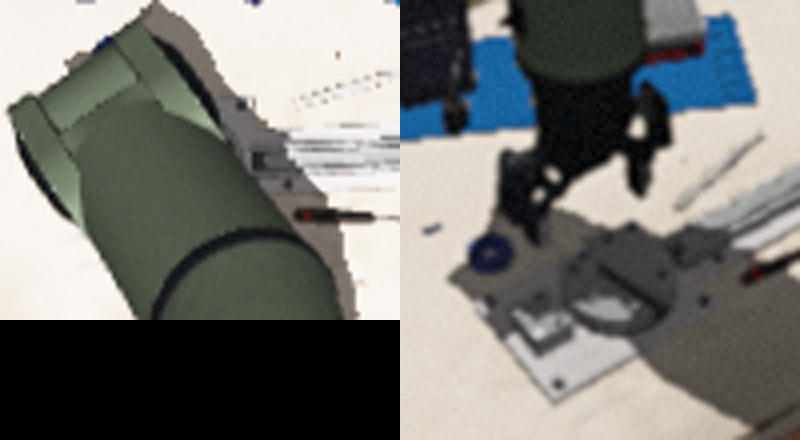

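The top view is blocked by the arm. The scene view shows the fingers open above the disc's peg side, tips at about (540,235) and (640,190). I'll descend around the peg and close gently.

```bash
python3 -m crank '{"travel":[[0.1,0.1,-2],[0.1,0.1,-4],[0.1,0.1,-6],[0.1,0.1,-7.2],[0.1,0.1,-7.2]],"turn":[[0,0,0],[0,0,0],[0,0,0],[0,0,0],[0,0,0]],"gripper":[0,0,0,0,0]}'
python3 -m crank '{"travel":[[0,0,0],[0,0,0],[0,0,0],[0,0,0],[0,0,0]],"turn":[[0,0,0],[0,0,0],[0,0,0],[0,0,0],[0,0,0]],"gripper":[0.3,0.6,0.8,1,1]}' 25
python3 -m crank '{"travel":[[0,0,0],[0,0,0],[0,0,0],[0,0,0],[0,0,0]],"turn":[[0,0,0],[0,0,0],[0,0,0],[0,0,0],[0,0,0]],"gripper":[1,1,1,1,1]}' 25
python3 -c "
from workcell import bot;s=bot.observe();print(s['position'],s['force'],s['moment'],s['grip_width'])"
```

```text
clock: 2.7
position: [0.4796, 0.1553, 0.0488]
tool_rot: [3.141, 0.001, 0.036]
force: [0.5, -0.6, 0.3]
grip_width: 0.0853
finger_force: 0.0
clock: 3.2
position: [0.4801, 0.1564, 0.0497]
tool_rot: [-3.14, -0.001, 0.037]
force: [-8.2, 30.8, 6.7]
grip_width: 0.0129
finger_force: 28.7
clock: 3.7
position: [0.4802, 0.1567, 0.0497]
tool_rot: [-3.14, -0.001, 0.037]
force: [-1.4, 6.5, 5.7]
grip_width: 0.0133
finger_force: 27.7
[0.48017692 0.15673124 0.04972381] [-1.43843356  6.53805314  5.7360399 ] [1.15844608 0.34865535 0.00130601] 0.013326911733920857
```

Gripped: width 13.3 mm, and the peg radius comes out at 34 mm as expected. Now I'll swing along the arc by +80°.

```bash
python3 -m crank '{"travel":[[-0.46,-0.13,0],[-0.89,-0.32,0],[-1.29,-0.58,0],[-1.66,-0.88,0],[-1.97,-1.23,0]],"turn":[[0,0,0],[0,0,0],[0,0,0],[0,0,0],[0,0,0]],"gripper":[1,1,1,1,1]}'
python3 -m crank '{"travel":[[-0.27,-0.39,0],[-0.47,-0.82,0],[-0.62,-1.27,0],[-0.7,-1.74,0],[-0.72,-2.21,0]],"turn":[[0,0,0],[0,0,0],[0,0,0],[0,0,0],[0,0,0]],"gripper":[1,1,1,1,1]}'
python3 -m crank '{"travel":[[0,0,0],[0,0,0],[0,0,0],[0,0,0],[0,0,0]],"turn":[[0,0,0],[0,0,0],[0,0,0],[0,0,0],[0,0,0]],"gripper":[1,1,1,1,1]}'
```

```text
clock: 4.2
position: [0.46, 0.1461, 0.0497]
tool_rot: [-3.138, -0.001, 0.039]
force: [-7.6, 18.7, 5.0]
grip_width: 0.0132
finger_force: 28.0
clock: 4.7
position: [0.4519, 0.1224, 0.0493]
tool_rot: [-3.141, 0.001, 0.039]
force: [0.1, 7.8, -2.4]
grip_width: 0.0129
finger_force: 27.3
clock: 5.2
position: [0.4519, 0.1215, 0.0492]
tool_rot: [3.142, 0.002, 0.038]
force: [-8.6, 3.6, 4.8]
grip_width: 0.0131
finger_force: 27.9
```

```bash
python3 -m crank '{"travel":[[0,0,0],[0,0,0],[0,0,0],[0,0,0],[0,0,0]],"turn":[[0,0,0],[0,0,0],[0,0,0],[0,0,0],[0,0,0]],"gripper":[0.5,0.3,0,0,0]}'
python3 -m crank '{"travel":[[0,0,1],[0,0,3],[0,0,5.5],[0,0,8],[0,0,9]],"turn":[[0,0,0],[0,0,0],[0,0,0],[0,0,0],[0,0,0]],"gripper":[0,0,0,0,0]}'
python3 -m crank '{"travel":[[0.8,-4.5,0],[1.6,-9,0],[2.4,-13.5,0],[3.2,-18,0],[4,-22.5,0]],"turn":[[0,0,0],[0,0,0],[0,0,0],[0,0,0],[0,0,0]],"gripper":[0,0.3,0.6,1,1]}'
python3 -m crank '{"travel":[[0.1,-4,0],[0.2,-8,0],[0.3,-12,0],[0.4,-14,0],[0.4,-14,0]],"turn":[[0,0,0],[0,0,0],[0,0,0],[0,0,0],[0,0,0]],"gripper":[1,1,1,1,1]}'
python3 - <<'E'
from workcell import bot
import cv2,numpy as np
f=bot.grab_frame("top")["pixels"];g=bot.grab_frame("scene")["pixels"]
cv2.imwrite("pics/top1.png",f[:,:,::-1]);cv2.imwrite("pics/scene1.png",g[:,:,::-1])
a=cv2.resize(f[172:232,265:385],(720,360),interpolation=2);b=cv2.resize(g[185:250,260:380],(440,238),interpolation=2)
w=np.zeros((600,720,3),np.uint8);w[:360]=a;w[360:598,:440]=b;cv2.imwrite("pics/p6.png",w[:,:,::-1])
E
```

```text
clock: 5.7
position: [0.4531, 0.1211, 0.0493]
tool_rot: [3.142, -0.0, 0.036]
force: [0.2, -0.6, 0.4]
grip_width: 0.0836
finger_force: 0.0
clock: 6.2
position: [0.4538, 0.1214, 0.1418]
tool_rot: [-3.141, -0.003, 0.036]
force: [-0.0, 0.2, -0.2]
grip_width: 0.085
finger_force: 0.0
clock: 6.7
position: [0.4929, -0.1057, 0.1395]
tool_rot: [-3.142, -0.0, 0.037]
force: [0.9, -0.7, -0.1]
grip_width: 0.0281
finger_force: 0.0
clock: 7.2
position: [0.4962, -0.247, 0.1391]
tool_rot: [3.141, 0.0, 0.032]
force: [0.3, 1.4, 0.7]
grip_width: 0.0001
finger_force: 0.0
```

View pics/p6.png

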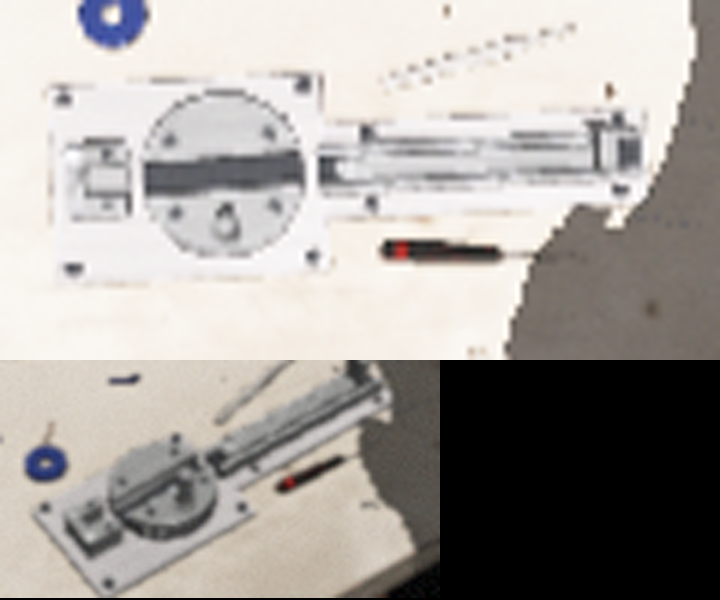

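The slot now lies along the bar at crop px (145,179)–(303,165), the peg is at (228,225) and the nose is at about (340,167). I'll measure the angle, the tab and the nose exactly.

```bash
cat > ang.py <<'E'
from h import *
import sys
g=cv2.imread(sys.argv[1],0);x0,y0=288,195;w=g[y0:207,x0:317]
Y,X=np.nonzero(w<130);pts=np.c_[X+x0,Y+y0].astype(float)
W=np.array([plane("top",p,.018) for p in pts]);wt=130.-w[Y,X]
W=W[np.hypot(*(W-W.mean(0)).T)<.05];d=np.cov(W.T);v=np.linalg.eigh(d)[1][:,1]
print(len(W),"slot centre",W.mean(0)*1e3,"dir",np.degrees(np.arctan2(v[1],v[0]))%180)
E
python3 ang.py pics/top1.png
python3 - <<'E'
from h import *
for a,z in [((640,150),.067),((622,150),.067),((600,147),.031),((600,147),.067),((338,167),.024)]: print(a,z,1e3*plane("top",ct(a),z))
print("tab scene top mid",1e3*plane("scene",cs((588,48)),.067))
g=cv2.imread("pics/top0.png",0);print(g[194:200,360:375]);
# disc screws direction
p=[plane("top",ct(a),.0345) for a in((170,140),(269,132),(176,212),(275,204))]
d=p[0]-p[1]+p[2]-p[3];print(np.degrees(np.arctan2(d[1],d[0])))
# channel axis: dark screw pairs along tail
q=[plane("top",ct(a),.011) for a in((367,131),(618,118),(372,202),(621,190))];d=q[0]-q[1]+q[2]-q[3];print("tail dir",np.degrees(np.arctan2(d[1],d[0])),"mid near",1e3*(q[0]+q[2])/2,"mid far",1e3*(q[1]+q[3])/2)
E
```

```text
147 slot centre [486.95336318 123.94059944] dir 92.7531016759076
(640, 150) 0.067 [ 493.68035528 -126.93091916]
(622, 150) 0.067 [ 493.84934286 -116.16803011]
(600, 147) 0.031 [ 498.73196294 -107.11964835]
(600, 147) 0.067 [ 495.85154719 -103.05807355]
(338, 167) 0.024 [489.52865536  53.05920147]
tab scene top mid [ 495.21305559 -108.48278788]
[[182 207 191 155  84 212 204 203 184 195 178 183 231 243 244]
 [217 227 220 148  83 208 206 197 100 125 120 139 243 243 243]
 [186 173 177 171  85 212 208 199  85  93  93 125 244 243 242]
 [204 206 206 198  87 221 208 201  97  93  94 125 244 242 243]
 [217 218 216 207  84 214 212 203  94  93  91 128 245 236 242]
 [201 203 201 192  77 187 199 186 103 117 143 152 237 211 242]]
93.72824327659384
tail dir 91.96423198009855 mid near [490.50979161  33.46593976] mid far [ 495.81956973 -121.35726144]
```

The slot is at 92.8° against a bar axis of 92.0–92.1°, so it is aligned. The tab's rear face is at y ≈ -0.113 and the nose at about 0.055. I'll descend behind the tab and approach.

```bash
python3 -m crank '{"travel":[[0,2,-3],[0,4,-6],[0.1,6,-9.2],[0.1,8,-9.2],[0.1,9,-9.2]],"turn":[[0,0,0],[0,0,0],[0,0,0],[0,0,0],[0,0,0]],"gripper":[1,1,1,1,1]}'
python3 -m crank '{"travel":[[0,0.5,0],[0,1,0],[-0.05,1.5,0],[-0.05,2,0],[-0.1,2.5,0]],"turn":[[0,0,0],[0,0,0],[0,0,0],[0,0,0],[0,0,0]],"gripper":[1,1,1,1,1]}'
python3 -m crank '{"travel":[[0,0.5,0],[0,1,0],[-0.05,1.5,0],[-0.05,2,0],[-0.1,2.5,0]],"turn":[[0,0,0],[0,0,0],[0,0,0],[0,0,0],[0,0,0]],"gripper":[1,1,1,1,1]}'
```

```text
clock: 7.8
position: [0.4977, -0.1506, 0.0468]
tool_rot: [-3.14, 0.001, 0.04]
force: [1.6, -0.4, 1.6]
grip_width: 0.0001
finger_force: 0.0
clock: 8.3
position: [0.4971, -0.1288, 0.0475]
tool_rot: [3.141, -0.0, 0.036]
force: [-0.2, -0.3, 0.4]
grip_width: -0.0001
finger_force: 0.0
clock: 8.8
position: [0.4961, -0.1035, 0.0473]
tool_rot: [3.142, -0.0, 0.036]
force: [0.5, -3.0, 2.1]
grip_width: -0.0002
finger_force: 1.4
```

Contact at -3 N. I'll keep pushing.

```bash
python3 -m crank '{"travel":[[0,0.6,0],[-0.05,1.2,0],[-0.05,1.8,0],[-0.1,2.4,0],[-0.1,3,0]],"turn":[[0,0,0],[0,0,0],[0,0,0],[0,0,0],[0,0,0]],"gripper":[1,1,1,1,1]}'
python3 -m crank '{"travel":[[0,0.6,0],[-0.05,1.2,0],[-0.05,1.8,0],[-0.1,2.4,0],[-0.1,3,0]],"turn":[[0,0,0],[0,0,0],[0,0,0],[0,0,0],[0,0,0]],"gripper":[1,1,1,1,1]}'
python3 -m crank '{"travel":[[0,0.6,0],[-0.05,1.2,0],[-0.05,1.8,0],[-0.1,2.4,0],[-0.1,3,0]],"turn":[[0,0,0],[0,0,0],[0,0,0],[0,0,0],[0,0,0]],"gripper":[1,1,1,1,1]}'
```

```text
clock: 9.3
position: [0.4949, -0.0733, 0.0473]
tool_rot: [-3.142, 0.0, 0.037]
force: [-0.1, -3.8, 1.7]
grip_width: -0.0001
finger_force: 1.5
clock: 9.8
position: [0.4939, -0.0434, 0.0473]
tool_rot: [-3.142, 0.0, 0.036]
force: [0.3, -3.1, 2.7]
grip_width: 0.0
finger_force: 1.4
clock: 10.3
position: [0.4929, -0.0134, 0.0473]
tool_rot: [-3.142, 0.0, 0.036]
force: [-0.2, -2.0, 2.3]
grip_width: -0.0004
finger_force: 1.2
```

Smooth, with no jam. About 37 mm remains, so I'll go slower near the stop.

```bash
python3 -m crank '{"travel":[[0,0.6,0],[-0.05,1.2,0],[-0.05,1.8,0],[-0.1,2.4,0],[-0.1,2.9,0]],"turn":[[0,0,0],[0,0,0],[0,0,0],[0,0,0],[0,0,0]],"gripper":[1,1,1,1,1]}'
python3 -m crank '{"travel":[[0,0.1,0],[0,0.2,0],[0,0.3,0],[0,0.4,0],[0,0.5,0]],"turn":[[0,0,0],[0,0,0],[0,0,0],[0,0,0],[0,0,0]],"gripper":[1,1,1,1,1]}'
python3 -m crank '{"travel":[[0,0.1,0],[0,0.2,0],[0,0.2,0],[0,0.3,0],[0,0.3,0]],"turn":[[0,0,0],[0,0,0],[0,0,0],[0,0,0],[0,0,0]],"gripper":[1,1,1,1,1]}'
```

```text
clock: 10.8
position: [0.4919, 0.0158, 0.0472]
tool_rot: [-3.141, 0.0, 0.037]
force: [0.7, -1.2, -1.1]
grip_width: -0.0001
finger_force: 0.5
clock: 11.3
position: [0.492, 0.0201, 0.0473]
tool_rot: [3.142, -0.0, 0.036]
force: [0.2, -1.9, -1.4]
grip_width: -0.0002
finger_force: 0.5
clock: 11.8
position: [0.4921, 0.0233, 0.0473]
tool_rot: [-3.142, -0.0, 0.037]
force: [-0.6, -0.4, -0.1]
grip_width: 0.0001
finger_force: 0.3
```

```bash
python3 -m crank '{"travel":[[0,0.05,0],[0,0.1,0],[0,0.15,0],[0,0.2,0],[0,0.2,0]],"turn":[[0,0,0],[0,0,0],[0,0,0],[0,0,0],[0,0,0]],"gripper":[1,1,1,1,1]}'
python3 -m crank '{"travel":[[0,0.05,0],[0,0.1,0],[0,0.15,0],[0,0.2,0],[0,0.2,0]],"turn":[[0,0,0],[0,0,0],[0,0,0],[0,0,0],[0,0,0]],"gripper":[1,1,1,1,1]}'
```

```text
clock: 12.3
position: [0.492, 0.0252, 0.0473]
tool_rot: [-3.142, -0.0, 0.037]
force: [0.1, -0.3, -0.2]
grip_width: -0.0002
finger_force: 0.4
clock: 12.8
position: [0.492, 0.026, 0.0473]
tool_rot: [3.14, 0.0, 0.035]
force: [0.6, -9.7, 1.7]
grip_width: -0.0004
finger_force: 4.9
```

The force rose to 10 N at TCP y = 0.026, against a predicted home of about 0.0235, so this is the stop. I'll press 1 mm more to confirm, then back off and check.

```bash
python3 -m crank '{"travel":[[0,0.05,0],[0,0.1,0],[0,0.1,0],[0,0.1,0],[0,0.1,0]],"turn":[[0,0,0],[0,0,0],[0,0,0],[0,0,0],[0,0,0]],"gripper":[1,1,1,1,1]}'
python3 -m crank '{"travel":[[0,-1,0],[0,-3,0],[0,-5,2],[0,-8,5],[0,-12,8]],"turn":[[0,0,0],[0,0,0],[0,0,0],[0,0,0],[0,0,0]],"gripper":[1,1,1,1,1]}'
python3 -m crank '{"travel":[[0,-4.5,1],[0,-9,2],[0,-13.5,3],[0,-18,4],[0,-18,4]],"turn":[[0,0,0],[0,0,0],[0,0,0],[0,0,0],[0,0,0]],"gripper":[1,1,1,1,1]}'
python3 - <<'E'
from workcell import bot
import cv2,numpy as np
f=bot.grab_frame("top")["pixels"];g=bot.grab_frame("scene")["pixels"]
cv2.imwrite("pics/top2.png",f[:,:,::-1])
a=cv2.resize(f[172:232,265:385],(720,360),interpolation=2);b=cv2.resize(g[185:250,260:380],(440,238),interpolation=2)
w=np.zeros((600,720,3),np.uint8);w[:360]=a;w[360:598,:440]=b;cv2.imwrite("pics/p7.png",w[:,:,::-1])
E
```

```text
clock: 13.3
position: [0.4919, 0.0261, 0.0473]
tool_rot: [3.14, 0.0, 0.035]
force: [0.1, -14.0, 3.3]
grip_width: -0.0001
finger_force: 7.5
clock: 13.8
position: [0.4918, -0.0917, 0.1281]
tool_rot: [-3.141, 0.001, 0.039]
force: [1.8, -0.1, 0.1]
grip_width: 0.0
finger_force: 0.0
clock: 14.3
position: [0.4911, -0.2785, 0.1684]
tool_rot: [3.139, -0.002, 0.029]
force: [-0.2, 0.2, -1.1]
grip_width: -0.0
finger_force: 0.0
```

View pics/p7.png

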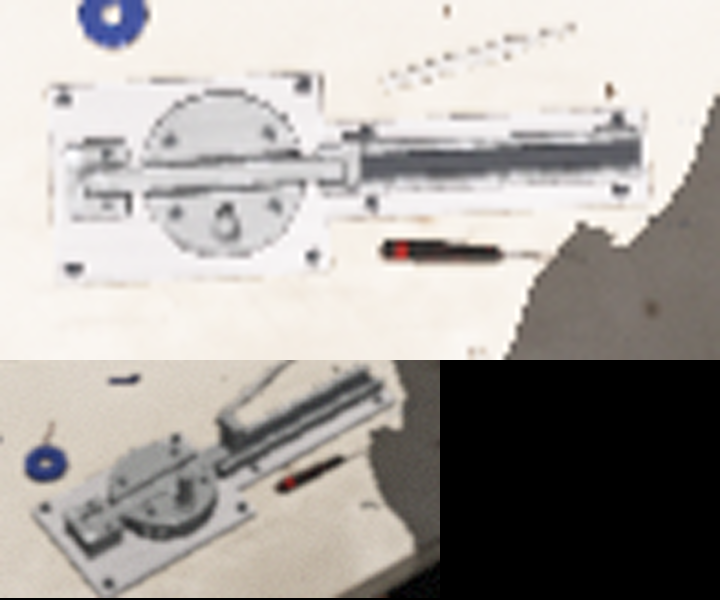

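The bar runs through the slot with its nose at the keeper's back (crop px 85,182) and the tab at (350,165). The bystanders nearby in view haven't moved, and the arm is clear.

```bash
python3 -c "
from workcell import bot;print(bot.job_done())"
```

```text
the job is handed in; nothing more can be done
None
```

The fixture is locked and handed in: the disc is lined up, the bar's nose is pushed firmly against the keeper's back, and the arm is clear; the hand-in returned no verdict.

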